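# Screen two plug-in relays under the analyser and pull the mercury one

### The arm

A 6-joint arm with a two-finger parallel gripper is mounted at the origin on the work surface. World frame = base frame: x ahead of the robot, y to its left, z up, the work surface at z = 0. Lengths are in m, angles in rad, forces in N, time in s.
With the tool pointing down it reaches from about 0.25 to 0.8 m from the base axis. Payload 3.9 kg.
Tool frame: the origin (TCP) lies midway between the tips of the shut fingers; the grasp point (between the pads) lies 19 mm behind it (grip_depth is the distance from the TCP to the grasp point, in m); z points along the fingers, y is the line along which they close (so a half turn about z gives the same grasp; the last joint's range is limited). The gripper opens to 85 mm and grips with 20 to 120 N. Pads are 22 mm wide; open, the fingers measure 114 mm over their backs; the gripper's body (76 mm by 85 mm) begins 54 mm behind the grasp point. The pads swing forward as they close: fully open they stand 13 mm farther back than shut.
Start: joints at [1.224, 0.26, -0.138, 1.173, 0, 1.571], TCP at [0.178, 0.494, 0.231] pointing down, gripper open.
Joint ranges: [-2.78, 2.78], [-0.83, 1.72], [-1.28, 1.37], [-1.9, 2.12], [-1.57, 1.48], [-3.14, 3.14]. Speed limits (rad/s): [2.57, 2.57, 3.14, 3.14, 3.14, 3.14].

### API

Orientations are given as [roll, pitch, yaw] about the fixed x, y, z axes, in that order (R = Rz(yaw) Ry(pitch) Rx(roll)).
In Python, from bench import get_state, get_image, camera_model, close_job, grip_depth gives the robot as it stands.
- The arm moves only by the tool drive_tool, never from a script. Its argument "steps" is a list of rows, each a list of 3 entries, a list of its own where there are three numbers: the shift along the world's x, y, z each as a share of 0.3 m, from -1 to 1, then the turn, a rotation vector about the world's x, y, z each as a share of 120 degrees, from -1 to 1, then the closure, from 0 (fully open) to 1 (shut). In form: [[[x, y, z], [rx, ry, rz], jaw], ...]. A call has 1 to 10 rows; each row shifts and turns the commanded pose from where the row before left it; what a row does not reach is not made up. A row lasts 1/8 s, in which the tool goes at most 62.5 mm and 10.7 degrees, less where a joint would pass 70% of its speed; a pose out of reach is approached as far as the arm can. A call with a number of a shift or a turn outside -1 to 1 is refused whole. A call with a gripper value outside its range is refused whole. The fingers move at their own pace and stop on an object; "force" is the grip in N (left out, the last holds). Time passes only in rows, so rows that do not move let the fingers close. It gives the time, the measured TCP pose, the force, the opening and the grip force at its end, in the units of the state.
- get_state(): the state, without advancing time (a new reading comes with each control period).
- get_image(name): name is "side" or "top" or "wrist"; returns the picture (480x640x3 uint8, red, green, blue); there is no depth.
- camera_model(name): a dict with "fov_y" (degrees; the focal length in pixels is half the picture's height over the tangent of half this angle, whatever the lens; pixels are square), "cx", "cy" (the principal point, pixels), "origin" and "orientation" of the camera in the world. Camera axes: x right, y up, looking along -z (the intrinsics and any distortion apply to the point x, -y, -z); pixel columns grow to the right and rows downward; lengths in m; the calibration is good to about 2 mm. The wrist camera is an equidistant fisheye: a pixel r from the principal point sees the ray r / f radians off the axis. A picture is of the moment at which its call begins: read the wrist's pose just before it. camera_model takes no time and is no camera call; for the wrist camera it gives the pose at the moment of the call.
- close_job(): hands the job in; it is judged then, once.
The state is a dict: "time": time; "joint_pos": joint angles; "joint_velocities": joint speeds; "effort": joint torques, N m; "tcp_pos": TCP position; "tool_rot": TCP orientation; "wrist_force": force on the tool from outside, world axes, zero at the start; "torque": the same for the moment, N m; "gripper_width": opening from 0.0 (shut) to 1.0 (fully open); "grasp_force": force on a finger pad.
Only numpy, scipy, OpenCV 4.12 (cv2) and the standard library are available. Lean on these libraries where they do the work, as an engineer would, in place of code of your own. Each camera call takes 0.05 s, during which the arm holds its last target. There are 200 camera calls.

### The job

Screen the scrapped relay chassis on the x-y slide table: step the carrier, which has a knob at its front, so that the square relay is centred under the analyser's nose and keep it still there for a good second and a half, then do the same with the round metal-can relay. Draw the carrier fully out to the front again, pull the round relay (it holds mercury, so keep it upright) out of its sprung socket and set it down gently, standing upright, in the white tray. Leave the square relay plugged in, and do not knock the analyser or push the other things about.

Things in the scene. Friction and masses are not known exactly. Their poses are not given: they have to be found in the camera images.
- stage: Bench stand with the x-y slide table: dark steel base plate 420 x 440 x 12 mm on the bench with rails. Origin on the bench, midway between the rails. Its x axis points away from the robot along the lower rails, y to the left along the upper rails, z up. The carrier (aluminium plate 200 x 180 mm, top 60 mm above the bench) starts at the front stop.
- cross_slide (a joint): lower slide, m: 0 = carrier drawn fully out to the front stop (towards the robot), grows along the stage's +x up to 0.17 at the rear stop. Stays where it is left; about 1.5 N of friction.
- carrier (a joint): upper slide, m: -0.07 to 0.07, 0 in the middle, grows along the stage's +y. Stays where it is left; about 1.5 N of friction.
- knob (a point): grip point of the upright black knob on the carrier's front lug: knob 26 mm diameter, from 72 to 106 mm above the bench, this point at 90 mm on its axis, 130 mm in front of the line of the two sockets. Below the knob a 12 mm stem stands on the lug, whose top is 60 mm above the bench.
- head: analyser, a grey and black pistol-shaped instrument clamped nose-down by its level grip to a 32 mm steel column at the left of the slide table; fixed, delicate. Its barrel is 62 x 74 mm, from 36 to 186 mm above the nose tip; grip and arm run to the stage's +y to the column, 235 mm away. Origin at the nose tip.
- nose (a point): tip of the analyser's downward nose (18 mm diameter), 152 mm above the bench, pointing straight down; 12 mm above the relays' tops when they pass beneath.
- square_relay: relay with a square grey plastic case 35 x 35 mm, plugged in one of the two black sockets, which stand 80 mm apart along the stage's y on the carrier. Origin at the underside of its plug, axis z up along the relay. Plugged in, the origin is 72 mm above the bench. Total height 68 mm: plug 12 mm (inside the socket), round foot 35 mm diameter 8 mm high, case 48 mm.
- square_top (a point): centre of the square relay's top, 140 mm above the bench when plugged in.
- can_relay: relay in a bright metal can 30 mm diameter, in the other socket. Same heights as the square one: origin under the plug, z up, 72 mm above the bench when plugged in; plug 24 mm diameter x 12 mm, foot 35 mm diameter from 12 to 20 mm, can from 20 to 68 mm. Stands by itself on its plug. 0.11 kg. Sprung contacts let the plug go at a straight pull of about 10 N in the first 4 mm; free after 12 mm.
- can_top (a point): centre of the round can's top, 140 mm above the bench when plugged in.
- tray: white open tray 170 x 140 mm (x, y), walls 4 mm thick and 35 mm high, fixed on the bench to the right of the stand; its floor is 4 mm above the bench. Origin at the centre of its underside.
- spray_can: bystander: blue spray can, 53 mm diameter, 170 mm high, standing; origin under it.
- paint_tin: bystander: paint tin, 98 mm diameter, 96 mm high, standing; origin under it.
- screwdriver: bystander: screwdriver lying on the bench to the left; origin under its middle.
Things that resemble listed ones, but are neither listed nor needed, are in the scene too. Leave any green look-alike of the can_relay alone. What is shaped like the square_relay but green is not meant.

How it is judged:
By the outcome, as a careful person would: the job done as asked, in the order asked, and still so for the second after the job is handed in, with the robot touching nothing.
It also fails if it takes over 67 s, if anything falls off the work surface, if the arm or the gripper's body presses on something with over 40 N, if the wrist force passes 120 N, or if a joint passes its speed limit or range.

## Working session

There is one attempt and no reset: what is moved stays moved. The work goes in short steps, Python scripts to look and compute and a tool call to move; the robot and the scene stay as the last step left them, time stands still between calls to the robot, and variables do not carry over. Pictures are saved under pics/ and viewed, at most 10 in all, crops included, and the job is handed in when it is done.

Besides the shell and the picture viewer there is one more tool, called as name(argument=value, ...) on one line, values as JSON. drive_tool: Moves the arm, as the interface text tells. Its arguments: {"type":"object","properties":{"steps":{"type":"array","items":{"type":"array"}},"force":{"type":"number"}},"required":["steps"]}

```bash
mkdir -p pics
python3 - <<'E'
from bench import *
import cv2
for n in("top","side"):
    cv2.imwrite(f"pics/{n}0.png",get_image(n)[:,:,::-1]); print(n,camera_model(n))
print(get_state(),grip_depth)
E
```

```text
top {'fov_y': 44.65777221194927, 'cx': 315.6655523311845, 'cy': 245.074820702858, 'origin': array([0.30745312, 0.01328286, 1.40343656]), 'orientation': array([ 0.20365264,  0.00205727, -1.67281387])}
side {'fov_y': 51.040608812133605, 'cx': 318.73146234388946, 'cy': 244.14026992494541, 'origin': array([0.42243449, 0.86506577, 0.72083112]), 'orientation': array([ 0.9589595 , -0.01404805, -2.94770194])}
{'time': 0.1, 'joint_pos': array([ 1.22402666e+00,  2.60589096e-01, -1.39239114e-01,  1.17269058e+00,
       -4.80672935e-05,  1.57081140e+00]), 'joint_velocities': array([ 6.01701113e-04, -1.78955410e-03,  3.71697188e-03, -9.39554994e-05,
       -1.30617434e-03, -5.72997353e-04]), 'effort': array([ 6.58284607e-04, -4.06508303e+01,  2.54527116e+01,  1.01301796e-02,
        7.13479903e-05, -5.47742587e-06]), 'tcp_pos': array([0.17823527, 0.4931729 , 0.23056382]), 'tool_rot': array([-3.13987019e+00,  4.80931874e-05,  2.79480799e+00]), 'wrist_force': array([-0.72856309, -0.27542201,  0.33002476]), 'torque': array([ 0.0136591 ,  0.03072684, -0.01582011]), 'grasp_force': 0.0, 'gripper_width': 0.9977260856709502} 0.0187
```

View pics/top0.png

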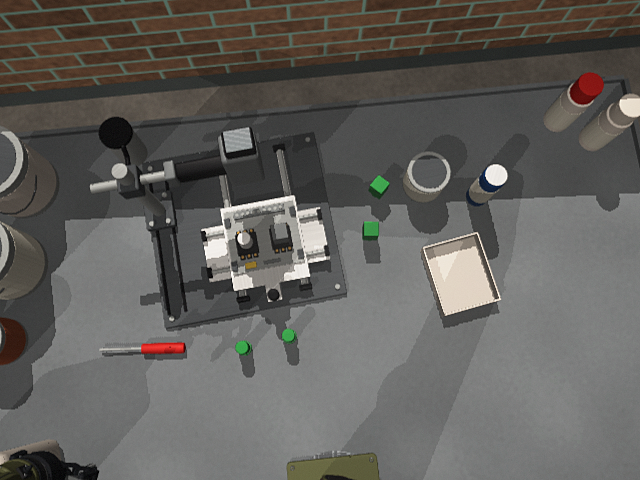

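View pics/side0.png

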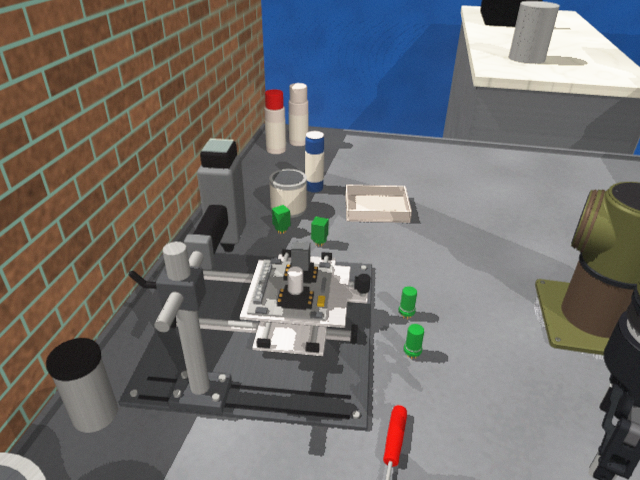

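Top view: the can relay is at (244,240), the square relay at (280,235), the knob at (273,295), and the tray centre near (461,274). The look-alikes to avoid are the green cylinders at (242,347) and (288,335) and the green cubes at (379,185) and (371,229). The bright can and the grey square on the carrier are the ones described. I'll check them in close crops.

Run:
```python
import cv2
t=cv2.imread("pics/top0.png");s=cv2.imread("pics/side0.png")
cv2.imwrite("pics/tc.png",cv2.resize(t[110:335,150:350],None,fx=2.66,fy=2.66,interpolation=cv2.INTER_CUBIC)) 
cv2.imwrite("pics/sc.png",cv2.resize(s[130:330,180:380],None,fx=3,fy=3,interpolation=cv2.INTER_CUBIC))
```

```text
(no output)
```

View pics/tc.png

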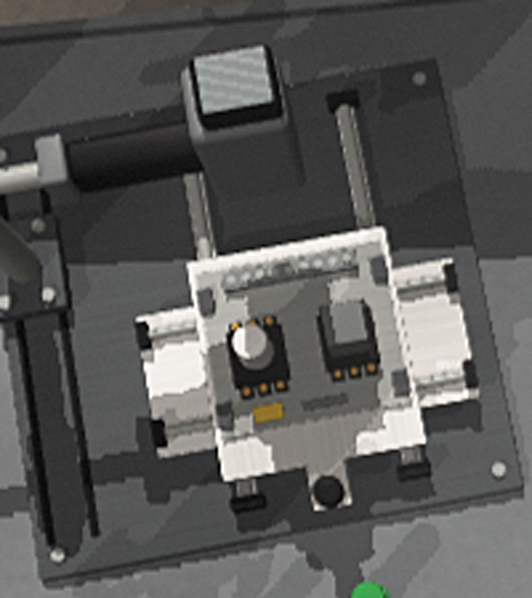

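View pics/sc.png

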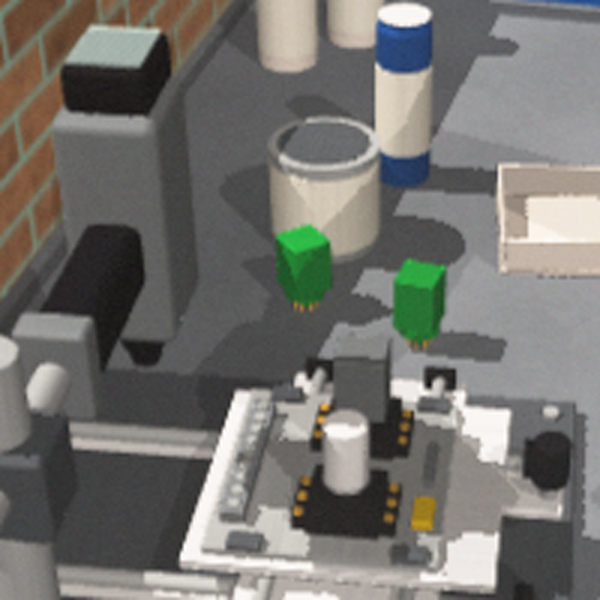

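Top crop, in full-image pixels: the can top is at about (244,238), the square top (282,232) and the knob top (274,294.6). Side crop: the nose tip is at about (229,249). The bright can and grey square in their sockets are confirmed as the targets. Next I'll work out positions.

```bash
cat > h.py <<'E'
from bench import *
import numpy as np
from scipy.spatial.transform import Rotation as R
def ray(n,u,v,cm=None):
    c=cm or camera_model(n); f=240/np.tan(np.radians(c['fov_y']/2))
    x,y=(u-c['cx'])/f,(v-c['cy'])/f
    if n=='wrist':
        r=np.hypot(x,y); s=np.sin(r)/max(r,1e-9); d=np.array([x*s,-y*s,-np.cos(r)])
    else: d=np.array([x,-y,-1.])
    return np.array(c['origin']),R.from_euler('xyz',c['orientation']).apply(d)
def at(n,u,v,z,cm=None):
    o,d=ray(n,u,v,cm); return o+d*(z-o[2])/d[2]
def proj(n,p,cm=None):
    c=cm or camera_model(n); f=240/np.tan(np.radians(c['fov_y']/2))
    q=R.from_euler('xyz',c['orientation']).inv().apply(np.array(p)-c['origin']); a,b,z=q[0],-q[1],-q[2]
    k=np.arctan2(np.hypot(a,b),z)/max(np.hypot(a,b),1e-9) if n=='wrist' else 1/z
    return np.array([c['cx']+f*a*k,c['cy']+f*b*k])
E
python3 - <<'E'
from h import *
np.set_printoptions(precision=4,suppress=True)
T=lambda u,v,z:at('top',150+u/2.66,110+v/2.66,z)
S=lambda u,v,z:at('side',180+u/3,130+v/3,z)
can=T(250,341,.14);sq=T(350,323,.14);kn=T(329,491,.106)
print('can',can,S(346,425,.14),'sq',sq,'kn',kn, S(548,440,.106))
d=can-sq;print('sep',np.hypot(*d[:2]),'yaw',np.arctan2(-d[0],d[1]),'kn dist',np.hypot(*((can+sq)/2-kn)[:2]))
c=[T(437,60,.012),T(523,492,.012),T(42,590,.012)];print(c,[np.linalg.norm(c[i]-c[i+1]) for i in(0,1)])
e=c[0]-c[1];print('yaw',np.arctan2(e[1],e[0]));e=c[2]-c[1];print('yaw',np.arctan2(-e[0],e[1]))
print('stage mid',(c[0]+c[2])/2)
print('nose',S(147,359,.152))
print('barreltop',T(235,82,.338))
for uv in [(425,248),(479,234),(499,299),(445,315)]: print('tray',at('top',*uv,.035))
print('screw/greens',at('top',242,347,.06),at('top',288,335,.06),at('top',371,229,.06),at('top',379,185,.06))
E
```

```text
can [0.599  0.1456 0.14  ] [0.5994 0.1481 0.14  ] sq [0.6058 0.0614 0.14  ] kn [0.4718 0.0932 0.106 ] [0.4776 0.0938 0.106 ]
sep 0.0844554526956279 yaw 0.08052157914951748 kn dist 0.13101903228937764
[array([ 0.8834, -0.0393,  0.012 ]), array([ 0.465 , -0.0743,  0.012 ]), array([0.4218, 0.3601, 0.012 ])] [np.float64(0.41986328065526013), np.float64(0.4364987798539463)]
yaw 0.08348126102291657
yaw 0.09899776736636792
stage mid [0.6526 0.1604 0.012 ]
nose [0.7366 0.123  0.152 ]
barreltop [0.7466 0.1208 0.338 ]
tray [ 0.5551 -0.2717  0.035 ]
tray [ 0.5758 -0.4053  0.035 ]
tray [ 0.4165 -0.4272  0.035 ]
tray [ 0.3923 -0.2958  0.035 ]
screw/greens [0.3661 0.1779 0.06  ] [0.3823 0.0717 0.06  ] [ 0.6089 -0.1461  0.06  ] [ 0.7145 -0.1783  0.06  ]
```

Stage yaw is about 0.09 rad. The nose is near (0.737,0.123) and the knob near (0.473,0.092). Socket spacing came out at 0.084 m (80 mm given) and knob-to-sockets at 0.131 m (130 mm given), so the measurements agree. Moving above the knob.

drive_tool(steps=[[[0.098,-0.133,-0.003],[0,0,0.021],0.0],[[0.098,-0.133,-0.003],[0,0,0.021],0.0],[[0.098,-0.133,-0.003],[0,0,0.021],0.0],[[0.098,-0.133,-0.003],[0,0,0.021],0.0],[[0.098,-0.133,-0.003],[0,0,0.021],0.0],[[0.098,-0.133,-0.003],[0,0,0.021],0.2],[[0.098,-0.133,-0.003],[0,0,0.021],0.2],[[0.098,-0.133,-0.003],[0,0,0.021],0.2],[[0.098,-0.133,-0.003],[0,0,0.021],0.2],[[0.098,-0.133,-0.003],[0,0,0.021],0.2]])

```text
time: 1.35
tcp_pos: [0.4729, 0.0932, 0.222]
tool_rot: [3.141, -0.001, -3.047]
wrist_force: [-0.1, 0.4, -0.6]
gripper_width: 0.802
grasp_force: 0.0
```

Run:
```python
from h import *
import cv2
s=get_state();cm=camera_model('wrist');im=get_image('wrist')
print(s['tcp_pos'],s['tool_rot'],s['gripper_width'],cm)
print('exp knob',proj('wrist',[.473,.092,.106],cm))
cv2.imwrite('pics/w1.png',im[:,:,::-1])
```

```text
[0.47294675 0.09321245 0.22196719] [ 3.14147042e+00 -5.50061016e-04 -3.04729414e+00] 0.8017423423477804 {'fov_y': 65.70646984690485, 'cx': 321.8566719607911, 'cy': 236.38907146135884, 'origin': array([0.40640913, 0.08794324, 0.36635859]), 'orientation': array([-2.66856629e-01,  6.61129307e-04,  1.66582705e+00])}
exp knob [318.9415279  230.38507086]
```

View pics/w1.png

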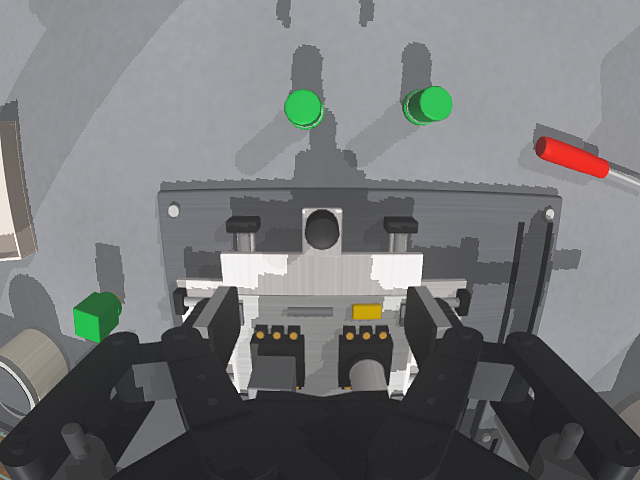

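The wrist view puts the knob at (322,229), against a predicted (319,230), so it is 2 mm off at most. Descending and gripping.

drive_tool(steps=[[[0,0,-0.1],[0,0,0],0.2],[[0,0,-0.1],[0,0,0],0.2],[[0,0,-0.1],[0,0,0],0.2],[[0,0,-0.1],[0,0,0],0.2],[[0,0,-0.06],[0,0,0],0.3],[[0,0,-0.04],[0,0,0],0.4],[[0,0,0],[0,0,0],1.0],[[0,0,0],[0,0,0],1.0],[[0,0,0],[0,0,0],1.0],[[0,0,0],[0,0,0],1.0]], force=40)

```text
time: 2.65
tcp_pos: [0.4723, 0.0946, 0.0725]
tool_rot: [-3.141, -0.0, -3.049]
wrist_force: [0.5, -1.0, -1.7]
gripper_width: 0.292
grasp_force: 39.7
```

drive_tool(steps=[[[0.048,0.022,0],[0,0,0],1.0],[[0.048,0.022,0],[0,0,0],1.0],[[0.048,0.022,0],[0,0,0],1.0],[[0.048,0.022,0],[0,0,0],1.0],[[0.048,0.022,0],[0,0,0],1.0],[[0.048,0.022,0],[0,0,0],1.0],[[0.048,0.022,0],[0,0,0],1.0],[[0.048,0.022,0],[0,0,0],1.0],[[0.035,0.016,0],[0,0,0],1.0],[[0.02,0.008,0],[0,0,0],1.0]])

```text
time: 3.9
tcp_pos: [0.6053, 0.1552, 0.0725]
tool_rot: [3.142, 0.001, -3.048]
wrist_force: [-1.8, -1.8, 1.6]
gripper_width: 0.296
grasp_force: 40.0
```

Run:
```python
from h import *
import cv2
im=get_image('side');s=get_state();print(s['tcp_pos'],s['wrist_force'])
c=cv2.resize(im[190:310,170:330],None,fx=5,fy=5,interpolation=cv2.INTER_CUBIC)
cv2.imwrite('pics/s1.png',c[:,:,::-1])
```

```text
[0.60607721 0.15546554 0.07248603] [ 1.44626124 -1.64430176  0.35694156]
```

View pics/s1.png

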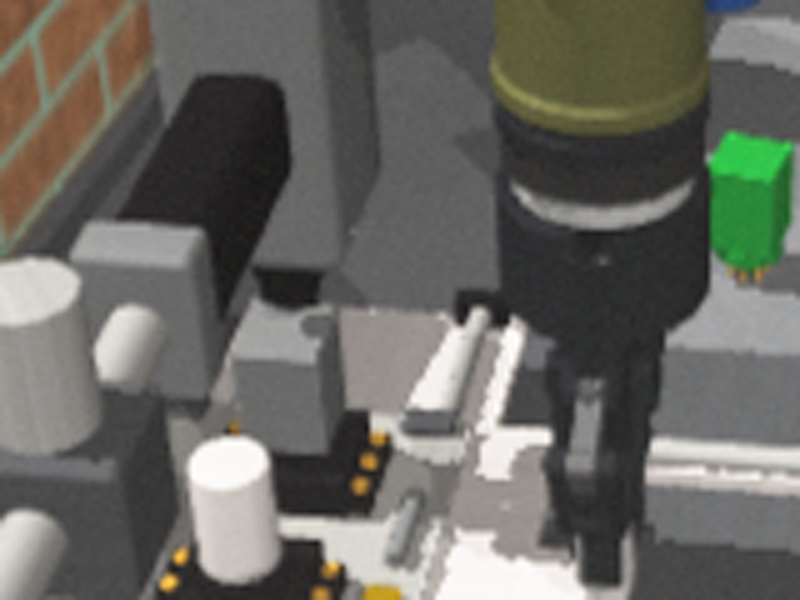

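The square's top face centre is at about crop (287,333), and the nose tip disc is at about crop (291,293), with its front edge at y≈310.

Run:
```python
from h import *
S=lambda u,v,z:at('side',170+u/5,190+v/5,z)
n=S(291,293,.152);q=S(287,333,.14);print(n,q,n-q, 'can',S(231,463,.14))
for a in [(233,357),(328,370),(337,305),(250,300)]: print(S(*a,.14))
o=camera_model('side')['origin'];d=n-o;print('down angle',np.degrees(np.arcsin(-d[2]/np.linalg.norm(d))))
# nose front edge, 9 mm nearer
h=np.array([*d[:2],0]);h/=np.linalg.norm(h);print(S(291,311,.152)+.009*h)
```

```text
[0.73934451 0.11994066 0.152     ] [0.73859044 0.129834   0.14      ] [ 0.00075407 -0.00989334  0.012     ] can [0.73163576 0.20909663 0.14      ]
[0.75346084 0.14880972 0.14      ]
[0.71547731 0.14898861 0.14      ]
[0.72570032 0.10811154 0.14      ]
[0.76015641 0.11213486 0.14      ]
down angle 35.088238300143765
[0.73887633 0.12293784 0.152     ]
```

Run:
```python
import cv2
from h import *
g=cv2.cvtColor(get_image('side'),cv2.COLOR_RGB2GRAY);a=cv2.imread('pics/side0.png',0)
print('now cols 219..238');
for v in range(240,272): print(v,*g[v,216:240])
print('start')
for v in range(240,256): print(v,*a[v,216:240])
# models: nose disc, square top at tentative positions
t=np.linspace(0,2*np.pi,8,endpoint=False)
print(np.round([proj('side',[.739+.009*np.cos(x),.122+.009*np.sin(x),.152]) for x in t],1).tolist())
c,s=np.cos(.09)*.0175,np.sin(.09)*.0175
print(np.round([proj('side',[.739+i*c-j*s,.128+i*s+j*c,.14]) for i,j in((1,1),(-1,1),(-1,-1),(1,-1))],1).tolist())
```

```text
now cols 219..238
240 28 30 28 33 52 96 106 105 108 104 105 105 103 106 105 102 105 103 102 100 104 96 85 93
241 34 32 31 29 77 95 101 103 102 105 104 101 104 103 105 101 101 104 106 102 102 95 89 94
242 29 30 30 43 72 83 86 92 90 95 90 95 102 97 99 97 99 101 101 101 100 91 89 97
243 30 31 37 59 54 50 56 64 60 64 68 67 67 72 76 74 77 80 78 80 82 82 95 98
244 29 29 48 73 58 38 31 30 29 37 38 38 30 36 36 38 46 49 52 70 81 81 90 97
245 27 34 65 79 74 49 33 34 31 34 32 32 31 29 28 34 31 26 54 75 81 83 79 90
246 34 51 76 80 83 63 38 34 29 31 32 30 32 34 32 34 31 33 72 80 80 81 81 82
247 32 64 79 81 82 69 39 31 34 35 32 29 34 33 33 30 33 37 75 82 82 83 83 81
248 39 73 80 80 79 67 40 35 27 31 31 33 29 34 33 33 33 46 76 83 81 81 82 81
249 60 78 80 84 97 84 47 32 35 33 32 33 35 37 36 31 33 64 79 84 78 81 81 83
250 73 85 83 106 134 127 83 72 58 41 32 36 38 35 33 33 34 87 103 102 94 90 88 87
251 77 85 85 132 159 161 131 123 113 81 68 57 56 56 74 94 96 132 142 140 126 121 116 115
252 75 75 104 149 158 160 153 145 141 126 124 111 106 114 134 143 142 146 142 137 127 137 144 144
253 62 61 141 159 1
[... 2500 characters left out ...]
75 40 27 32 25 29 26 30 29 28 68 90 92 90 92 91 90
250 79 90 93 94 92 95 91 93 58 31 30 27 29 32 31 31 48 85 89 93 90 92 90 92
251 85 94 92 93 96 93 93 92 75 56 49 44 38 40 45 53 78 89 91 90 94 92 92 92
252 82 85 85 89 89 84 91 88 88 76 78 76 68 73 79 87 91 94 91 91 94 91 90 91
253 67 70 69 72 70 70 75 73 68 70 84 85 82 84 83 87 85 89 89 84 86 86 86 89
254 63 62 62 67 63 64 63 64 67 66 67 71 72 70 68 71 66 71 73 70 70 72 70 83
255 65 63 63 62 65 66 63 64 64 65 66 66 62 61 64 63 65 63 63 69 66 64 64 71
[[223.6, 248.7], [223.7, 250.7], [226.4, 251.9], [230.1, 251.5], [232.5, 249.8], [232.2, 247.8], [229.6, 246.6], [226.0, 247.0]]
[[216.2, 260.8], [234.2, 262.1], [238.5, 251.4], [221.0, 250.1]]
```

Relative to the nose, the square is about 3 mm too far in x and 7 mm too far in y. Correcting, then checking the edges again.

drive_tool(steps=[[[-0.005,-0.012,0],[0,0,0],1.0],[[-0.005,-0.011,0],[0,0,0],1.0],[[0,0,0],[0,0,0],1.0],[[0,0,0],[0,0,0],1.0]])

```text
time: 4.5
tcp_pos: [0.6007, 0.1474, 0.0725]
tool_rot: [-3.141, -0.0, -3.049]
wrist_force: [-0.5, -1.2, 0.1]
gripper_width: 0.289
grasp_force: 40.1
```

Run:
```python
import cv2
from h import *
g=cv2.cvtColor(get_image('side'),cv2.COLOR_RGB2GRAY);print(get_state()['tcp_pos'])
for v in range(248,268): print(v,*g[v,212:244])
c,s=np.cos(.09)*.0175,np.sin(.09)*.0175
print(np.round([proj('side',[.739+i*c-j*s,.1215+i*s+j*c,.14]) for i,j in((1,1),(-1,1),(-1,-1),(1,-1))],1).tolist())
```

```text
[0.60069887 0.14742147 0.07250457]
248 70 44 31 31 38 73 84 83 80 84 84 50 34 36 33 33 32 38 33 32 32 41 37 48 74 80 82 79 81 79 81 79
249 69 47 28 33 55 79 85 85 83 82 93 90 45 29 32 32 35 35 33 36 31 94 101 102 115 102 94 87 82 81 80 80
250 71 47 33 37 73 82 82 85 85 84 119 134 81 40 34 37 37 34 34 33 67 147 161 162 160 141 113 98 90 78 79 79
251 70 53 36 48 76 81 80 81 85 105 147 146 116 81 71 61 56 56 69 93 128 154 162 160 146 142 110 96 85 97 105 108
252 75 55 42 59 78 79 77 78 78 146 161 148 144 130 123 113 108 113 137 142 142 141 143 145 113 98 98 100 79 126 147 144
253 73 61 49 67 73 70 61 67 79 167 168 153 151 150 150 147 150 159 150 111 97 99 99 96 97 97 99 95 77 117 140 145
254 76 65 61 69 70 69 61 60 109 161 160 163 164 162 164 161 160 162 115 96 97 98 100 97 98 100 101 84 75 109 141 144
255 74 69 69 71 69 61 58 67 139 162 163 163 161 163 160 161 160 163 116 99 96 96 96 99 98 99 98 78 73 99 134 142
256 74 72 68 72 67 61 59 99 156 165 164 163 168 165 163 164 163 166 138 105 101 99 97 97 99 98 87 76 73 105 137 145
257 74 72 68 71 59 59 62 139 162 168 165 165 165 163 161 163
[... 645 characters left out ...]
 76 76 74 126 143
263 77 71 69 59 102 138 146 142 119 109 108 108 107 107 107 107 103 104 105 105 104 108 106 106 107 91 76 75 77 73 113 142
264 81 73 62 64 132 145 146 144 127 110 110 104 104 105 106 105 106 106 106 105 103 107 106 109 104 95 81 75 75 76 114 142
265 77 68 60 89 136 143 144 142 129 113 106 106 104 106 104 104 107 107 107 105 110 105 105 106 105 99 77 75 77 72 108 143
266 78 64 59 101 140 145 143 139 120 108 106 105 106 108 103 107 104 105 108 105 108 108 106 108 106 100 82 75 75 75 101 136
267 74 65 63 86 130 146 145 126 114 109 105 105 107 107 110 106 107 104 104 106 104 108 108 108 105 105 83 75 76 71 103 137
[[217.4, 258.8], [235.3, 260.1], [239.6, 249.5], [222.2, 248.3]]
```

The square is now within about 1 mm of the nose axis. Holding.

drive_tool(steps=[[[0,0,0],[0,0,0],1.0],[[0,0,0],[0,0,0],1.0],[[0,0,0],[0,0,0],1.0],[[0,0,0],[0,0,0],1.0],[[0,0,0],[0,0,0],1.0],[[0,0,0],[0,0,0],1.0],[[0,0,0],[0,0,0],1.0],[[0,0,0],[0,0,0],1.0],[[0,0,0],[0,0,0],1.0],[[0,0,0],[0,0,0],1.0]])

```text
time: 5.8
tcp_pos: [0.6012, 0.1479, 0.0724]
tool_rot: [3.142, 0.0, -3.049]
wrist_force: [-1.9, -1.8, 4.6]
gripper_width: 0.291
grasp_force: 40.5
```

drive_tool(steps=[[[0,0,0],[0,0,0],1.0],[[0,0,0],[0,0,0],1.0],[[0,0,0],[0,0,0],1.0],[[0,0,0],[0,0,0],1.0],[[0,0,0],[0,0,0],1.0],[[0,0,0],[0,0,0],1.0],[[0,0,0],[0,0,0],1.0],[[0,0,0],[0,0,0],1.0],[[0,0,0],[0,0,0],1.0],[[0,0,0],[0,0,0],1.0]])

```text
time: 7.05
tcp_pos: [0.6013, 0.1479, 0.0725]
tool_rot: [3.142, 0.0, -3.049]
wrist_force: [-1.7, -2.1, 4.7]
gripper_width: 0.292
grasp_force: 40.5
```

drive_tool(steps=[[[0.002,-0.02,0],[0,0,0],1.0],[[0.003,-0.034,0],[0,0,0],1.0],[[0.003,-0.034,0],[0,0,0],1.0],[[0.003,-0.034,0],[0,0,0],1.0],[[0.004,-0.034,0],[0,0,0],1.0],[[0.004,-0.034,0],[0,0,0],1.0],[[0.004,-0.034,0],[0,0,0],1.0],[[0.003,-0.026,0],[0,0,0],1.0],[[0.002,-0.016,0],[0,0,0],1.0],[[0,0,0],[0,0,0],1.0]])

```text
time: 8.3
tcp_pos: [0.6095, 0.0662, 0.0724]
tool_rot: [-3.14, -0.0, -3.05]
wrist_force: [-0.7, -1.0, 6.0]
gripper_width: 0.29
grasp_force: 40.6
```

Run:
```python
import cv2
from h import *
im=get_image('side');g=cv2.cvtColor(im,cv2.COLOR_RGB2GRAY);print(get_state()['tcp_pos'])
for v in range(246,268): print(v,*g[v,214:242])
t=np.linspace(0,2*np.pi,12,endpoint=False)
print(np.round([proj('side',[.7385+.015*np.cos(x),.1215+.015*np.sin(x),.14]) for x in t],1).tolist())
c=cv2.resize(im[190:310,170:330],None,fx=5,fy=5,interpolation=cv2.INTER_CUBIC)
cv2.imwrite('pics/s2.png',c[:,:,::-1])
```

```text
[0.60954684 0.06625866 0.07244057]
246 32 29 30 44 57 61 59 51 41 34 32 33 35 33 31 32 29 29 28 37 92 103 102 106 104 108 104 102
247 28 31 28 52 62 63 61 64 53 39 29 36 34 32 33 36 35 33 32 40 90 102 100 101 103 103 102 103
248 30 32 40 70 75 75 69 68 69 49 32 31 34 30 32 32 32 33 36 53 95 104 102 106 103 107 105 106
249 34 31 73 96 100 99 101 89 85 80 44 34 34 33 33 38 37 34 32 132 126 107 101 103 105 102 107 105
250 30 34 98 107 106 125 127 119 108 104 80 45 32 32 36 34 33 33 120 223 215 168 114 103 106 101 103 104
251 38 55 96 107 117 128 132 128 120 137 175 140 123 95 86 82 130 172 226 245 248 238 169 112 103 104 102 107
252 42 82 105 116 126 132 128 129 144 207 238 230 220 201 193 203 230 236 236 236 237 236 196 127 106 103 107 105
253 56 97 108 128 133 131 130 129 190 238 246 246 244 245 244 248 243 200 181 180 182 184 177 121 89 87 91 95
254 84 102 106 126 130 132 130 130 226 248 249 249 250 250 249 248 211 180 182 184 182 186 182 111 56 47 61 63
255 100 107 106 128 132 130 130 132 219 249 250 249 249 250 249 242 201 181 184 184 185 188 174 113 52 39 38 40
256 100 108 106 129
[... 818 characters left out ...]
197 198 197 196 193 191 187 178 170 154 95 49 38 38
264 93 103 107 107 106 106 109 109 110 172 208 211 203 201 198 199 193 194 193 191 186 177 173 154 98 50 41 39
265 100 110 107 108 108 110 104 104 108 164 207 210 205 200 199 196 196 192 195 191 189 179 172 154 113 67 49 48
266 104 107 107 106 107 108 105 107 109 149 203 209 205 198 199 199 196 193 191 193 186 181 171 158 141 145 141 142
267 107 108 104 110 108 106 106 110 109 138 201 212 205 201 200 194 197 193 194 191 189 178 176 156 149 199 216 219
[[221.6, 253.2], [221.2, 255.5], [222.9, 257.5], [226.3, 258.6], [230.3, 258.5], [234.0, 257.2], [236.3, 255.1], [236.5, 252.7], [234.8, 250.8], [231.5, 249.7], [227.5, 249.8], [223.9, 251.1]]
```

View pics/s2.png

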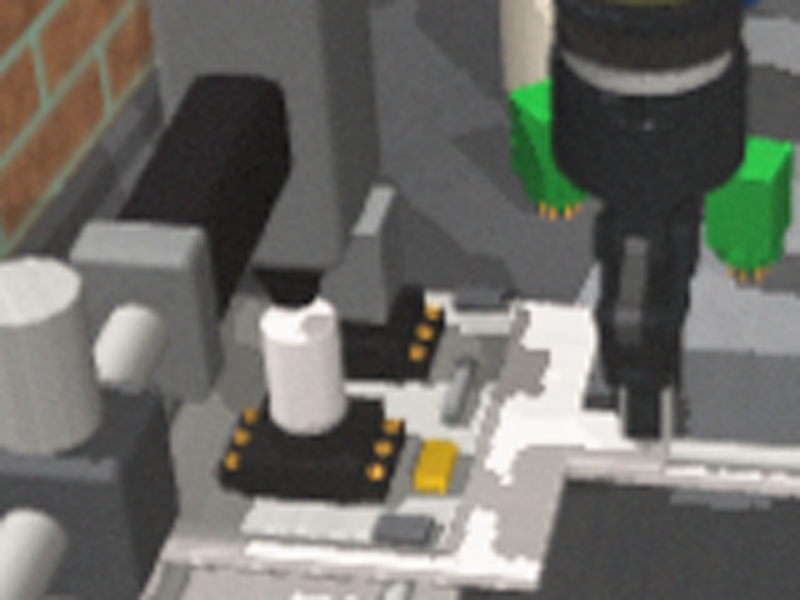

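The can's top outline is centred at about (229.3,253.6), against a target of (228.9,254.2), so roughly 1.5 mm off. I'll make a small correction and hold.

drive_tool(steps=[[[0.003,0.005,0],[0,0,0],1.0],[[0,0,0],[0,0,0],1.0],[[0,0,0],[0,0,0],1.0],[[0,0,0],[0,0,0],1.0],[[0,0,0],[0,0,0],1.0],[[0,0,0],[0,0,0],1.0],[[0,0,0],[0,0,0],1.0],[[0,0,0],[0,0,0],1.0],[[0,0,0],[0,0,0],1.0],[[0,0,0],[0,0,0],1.0]])

```text
time: 9.6
tcp_pos: [0.6106, 0.0678, 0.0724]
tool_rot: [-3.14, 0.0, -3.05]
wrist_force: [-0.9, -0.7, 5.6]
gripper_width: 0.289
grasp_force: 40.5
```

drive_tool(steps=[[[0,0,0],[0,0,0],1.0],[[0,0,0],[0,0,0],1.0],[[0,0,0],[0,0,0],1.0],[[0,0,0],[0,0,0],1.0],[[0,0,0],[0,0,0],1.0],[[0,0,0],[0,0,0],1.0],[[0,0,0],[0,0,0],1.0],[[0,0,0],[0,0,0],1.0],[[0,0,0],[0,0,0],1.0],[[0,0,0],[0,0,0],1.0]])

```text
time: 10.85
tcp_pos: [0.6106, 0.0679, 0.0724]
tool_rot: [-3.14, 0.0, -3.05]
wrist_force: [-0.8, -0.9, 5.5]
gripper_width: 0.29
grasp_force: 40.5
```

drive_tool(steps=[[[0,0,0],[0,0,0],1.0],[[0,0,0],[0,0,0],1.0],[[0,0,0],[0,0,0],1.0],[[0,0,0],[0,0,0],1.0]])

```text
time: 11.35
tcp_pos: [0.6106, 0.0679, 0.0724]
tool_rot: [-3.14, 0.0, -3.05]
wrist_force: [-1.0, -0.7, 4.8]
gripper_width: 0.29
grasp_force: 40.5
```

drive_tool(steps=[[[-0.03,-0.003,0],[0,0,0],1.0],[[-0.05,-0.0045,0],[0,0,0],1.0],[[-0.05,-0.0045,0],[0,0,0],1.0],[[-0.05,-0.0045,0],[0,0,0],1.0],[[-0.05,-0.0045,0],[0,0,0],1.0],[[-0.05,-0.0045,0],[0,0,0],1.0],[[-0.05,-0.0045,0],[0,0,0],1.0],[[-0.05,-0.0045,0],[0,0,0],1.0],[[-0.04,-0.004,0],[0,0,0],1.0],[[-0.02,-0.002,0],[0,0,0],1.0]])

```text
time: 12.6
tcp_pos: [0.4772, 0.0572, 0.0724]
tool_rot: [-3.141, -0.0, -3.048]
wrist_force: [1.7, -1.6, 3.2]
gripper_width: 0.294
grasp_force: 40.5
```

drive_tool(steps=[[[-0.009,-0.001,0],[0,0,0],1.0],[[-0.005,0,0],[0,0,0],1.0],[[0,0,0],[0,0,0],1.0]])

```text
time: 12.98
tcp_pos: [0.4755, 0.0572, 0.0724]
tool_rot: [-3.142, 0.002, -3.049]
wrist_force: [4.8, -1.5, 1.0]
gripper_width: 0.294
grasp_force: 40.1
```

drive_tool(steps=[[[-0.008,0,0],[0,0,0],1.0],[[0,0,0],[0,0,0],1.0]])

```text
time: 13.22
tcp_pos: [0.4755, 0.0575, 0.0725]
tool_rot: [3.142, 0.006, -3.049]
wrist_force: [10.1, -1.0, -5.0]
gripper_width: 0.295
grasp_force: 39.7
```

The carrier is at the front stop: force builds with no motion. Releasing and moving over the can.

drive_tool(steps=[[[0.008,0,0],[0,0,0],1.0],[[0,0,0],[0,0,0],0.3],[[0,0,0],[0,0,0],0.3],[[0,0,0],[0,0,0],0.3],[[0,0,0.13],[0,0,0],0.3],[[0,0,0.2],[0,0,0],0.3],[[0,0,0.2],[0,0,0],0.3],[[0.14,0.05,0],[0,0,0],0.3],[[0.14,0.06,0],[0,0,0],0.3],[[0.14,0.06,0],[0,0,0],0.3]])

```text
time: 14.48
tcp_pos: [0.6009, 0.1085, 0.2314]
tool_rot: [3.141, -0.0, -3.049]
wrist_force: [0.9, -0.9, 0.6]
gripper_width: 0.702
grasp_force: 0.0
```

drive_tool(steps=[[[0,0,0],[0,0,0],0.3],[[0,0,0],[0,0,0],0.3]])

```text
time: 14.72
tcp_pos: [0.599, 0.1079, 0.2306]
tool_rot: [-3.141, -0.003, -3.048]
wrist_force: [-0.7, -0.9, -0.2]
gripper_width: 0.703
grasp_force: 0.0
```

Run:
```python
from h import *
import cv2
s=get_state();cm=camera_model('wrist');im=get_image('wrist')
print(s['tcp_pos'],s['tool_rot'],s['gripper_width'])
print('exp can',proj('wrist',[.602,.108,.14],cm),'plus y1cm',proj('wrist',[.602,.118,.14],cm),'x',proj('wrist',[.612,.108,.14],cm))
t=get_image('top')
cv2.imwrite('pics/w2.png',np.hstack([im[130:480,140:500],cv2.resize(t[200:320,180:330],(438,350),interpolation=cv2.INTER_CUBIC)])[:,:,::-1])
```

```text
[0.599004   0.10786615 0.2305839 ] [-3.14131847e+00 -2.67324102e-03 -3.04840535e+00] 0.7026173779477293
exp can [320.3310552  244.75844699] plus y1cm [335.40625904 246.12026875] x [318.94399254 259.06140996]
```

View pics/w2.png

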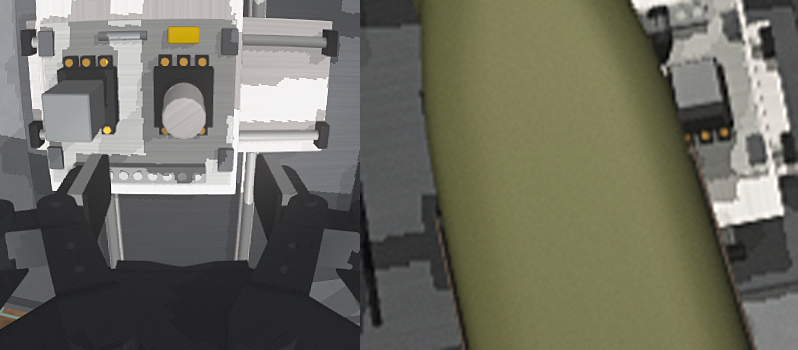

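The can top is at full-image (324,246), about 2.5 mm to +y of the prediction. Correcting, descending and gripping.

drive_tool(steps=[[[0.013,0.009,0],[0,0,0],0.3],[[0,0,-0.08],[0,0,0],0.3],[[0,0,-0.12],[0,0,0],0.3],[[0,0,-0.12],[0,0,0],0.3],[[0,0,-0.08],[0,0,0],0.3],[[0,0,-0.033],[0,0,0],0.3],[[0,0,0],[0,0,0],0.5],[[0,0,0],[0,0,0],1.0],[[0,0,0],[0,0,0],1.0],[[0,0,0],[0,0,0],1.0]], force=50)

```text
time: 16.08
tcp_pos: [0.6052, 0.1107, 0.1028]
tool_rot: [-3.141, 0.003, -3.049]
wrist_force: [-0.4, -0.5, 4.9]
gripper_width: 0.336
grasp_force: 49.6
```

drive_tool(steps=[[[0,0,0],[0,0,0],1.0],[[0,0,0],[0,0,0],1.0],[[0,0,0],[0,0,0],1.0]])

```text
time: 16.45
tcp_pos: [0.6052, 0.1107, 0.1028]
tool_rot: [-3.141, 0.003, -3.049]
wrist_force: [-0.5, -1.6, 6.6]
gripper_width: 0.341
grasp_force: 49.7
```

drive_tool(steps=[[[0,0,0.007],[0,0,0],1.0],[[0,0,0.007],[0,0,0],1.0],[[0,0,0.007],[0,0,0],1.0],[[0,0,0.007],[0,0,0],1.0],[[0,0,0.007],[0,0,0],1.0],[[0,0,0.01],[0,0,0],1.0],[[0,0,0.015],[0,0,0],1.0],[[0,0,0.02],[0,0,0],1.0],[[0,0,0.03],[0,0,0],1.0],[[0,0,0.03],[0,0,0],1.0]])

```text
time: 17.7
tcp_pos: [0.6042, 0.1108, 0.1443]
tool_rot: [3.141, 0.0, -3.049]
wrist_force: [-1.2, 1.3, -1.8]
gripper_width: 0.339
grasp_force: 51.5
```

The relay came out cleanly. Lifting higher and carrying it to the tray.

drive_tool(steps=[[[0,0,0.05],[0,0,0],1.0],[[0,0,0.08],[0,0,0],1.0],[[0,0,0.07],[0,0,0],1.0],[[-0.01,-0.03,0.03],[0,0,0],1.0],[[-0.017,-0.07,0],[0,0,0],1.0],[[-0.025,-0.1,0],[0,0,0],1.0],[[-0.03,-0.12,0],[0,0,0],1.0],[[-0.03,-0.12,0],[0,0,0],1.0],[[-0.03,-0.12,0],[0,0,0],1.0],[[-0.03,-0.12,0],[0,0,0],1.0]])

```text
time: 18.95
tcp_pos: [0.5504, -0.0956, 0.2113]
tool_rot: [3.142, -0.002, -3.05]
wrist_force: [1.0, -0.5, -1.9]
gripper_width: 0.333
grasp_force: 51.5
```

drive_tool(steps=[[[-0.03,-0.12,0],[0,0,0],1.0],[[-0.03,-0.12,0],[0,0,0],1.0],[[-0.03,-0.12,0],[0,0,0],1.0],[[-0.03,-0.12,0],[0,0,0],1.0],[[-0.03,-0.12,0],[0,0,0],1.0],[[-0.025,-0.1,0],[0,0,0],1.0],[[-0.025,-0.1,0],[0,0,0],1.0],[[-0.015,-0.06,0],[0,0,0],1.0],[[-0.01,-0.02,0],[0,0,0],1.0],[[0,0,0],[0,0,0],1.0]])

```text
time: 20.2
tcp_pos: [0.4845, -0.357, 0.2121]
tool_rot: [3.141, -0.0, -3.049]
wrist_force: [-0.1, -0.3, -1.1]
gripper_width: 0.339
grasp_force: 51.5
```

Run:
```python
from h import *
import cv2
s=get_state();cm=camera_model('wrist');im=get_image('wrist');si=get_image('side')
print(s['tcp_pos'],s['tool_rot'],s['gripper_width'])
print('tray centre',proj('wrist',[.485,-.35,.004],cm), 'cornersrim',[proj('wrist',at('top',*uv,.035),cm).round() for uv in [(425,248),(479,234),(499,299),(445,315)]])
cv2.imwrite('pics/w3.png',np.hstack([cv2.resize(im,(480,360)),cv2.resize(si[100:250,270:402],(317,360))])[:,:,::-1])
```

```text
[ 0.48453132 -0.35696514  0.21210623] [ 3.14063915e+00 -4.28835548e-04 -3.04899553e+00] 0.33862033717721135
tray centre [327.95312251 207.89924664] cornersrim [array([402., 294.]), array([262., 302.]), array([247., 130.]), array([401., 117.])]
```

View pics/w3.png

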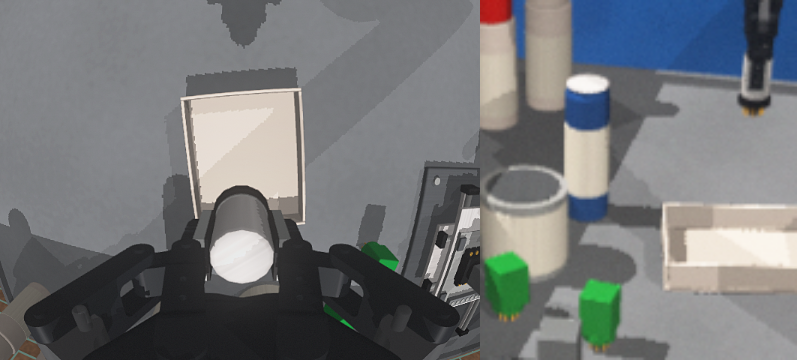

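The tray corners match the prediction, and the relay hangs upright at the tray centre. Lowering it.

drive_tool(steps=[[[0,0.023,-0.05],[0,0,0],1.0],[[0,0,-0.1],[0,0,0],1.0],[[0,0,-0.1],[0,0,0],1.0],[[0,0,-0.1],[0,0,0],1.0],[[0,0,-0.1],[0,0,0],1.0],[[0,0,-0.06],[0,0,0],1.0],[[0,0,-0.04],[0,0,0],1.0],[[0,0,-0.02],[0,0,0],1.0],[[0,0,-0.01],[0,0,0],1.0],[[0,0,0],[0,0,0],1.0]])

```text
time: 21.55
tcp_pos: [0.4854, -0.3505, 0.0388]
tool_rot: [-3.141, 0.001, -3.049]
wrist_force: [-0.1, -0.2, -1.9]
gripper_width: 0.338
grasp_force: 51.5
```

drive_tool(steps=[[[0,0,-0.005],[0,0,0],1.0],[[0,0,-0.004],[0,0,0],1.0],[[0,0,-0.003],[0,0,0],1.0],[[0,0,0],[0,0,0],1.0]])

```text
time: 22.05
tcp_pos: [0.4851, -0.3504, 0.0349]
tool_rot: [-3.141, 0.0, -3.049]
wrist_force: [-0.1, 0.5, -1.2]
gripper_width: 0.338
grasp_force: 51.7
```

drive_tool(steps=[[[0,0,-0.002],[0,0,0],1.0],[[0,0,-0.002],[0,0,0],1.0],[[0,0,0],[0,0,0],1.0]])

```text
time: 22.42
tcp_pos: [0.4851, -0.3505, 0.0348]
tool_rot: [-3.141, 0.001, -3.049]
wrist_force: [-1.8, 0.6, 7.3]
gripper_width: 0.334
grasp_force: 52.4
```

It is on the floor of the tray. Releasing and rising.

drive_tool(steps=[[[0,0,0.002],[0,0,0],1.0],[[0,0,0],[0,0,0],0.6],[[0,0,0],[0,0,0],0.5],[[0,0,0],[0,0,0],0.35],[[0,0,0],[0,0,0],0.3],[[0,0,0],[0,0,0],0.3],[[0,0,0.05],[0,0,0],0.3],[[0,0,0.15],[0,0,0],0.3],[[0,0,0.2],[0,0,0],0.3],[[0,0,0.2],[0,0,0],0.3]])

```text
time: 23.68
tcp_pos: [0.4849, -0.3502, 0.2171]
tool_rot: [-3.141, 0.001, -3.049]
wrist_force: [1.6, -0.7, -0.3]
gripper_width: 0.702
grasp_force: 0.0
```

drive_tool(steps=[[[-0.1,0,0.1],[0,0,0],0.3],[[-0.15,0,0.05],[0,0,0],0.3],[[-0.1,0,0],[0,0,0],0.3],[[0,0,0],[0,0,0],0.3],[[0,0,0],[0,0,0],0.3]])

```text
time: 24.3
tcp_pos: [0.3807, -0.3506, 0.2599]
tool_rot: [-3.141, 0.001, -3.049]
wrist_force: [0.2, 0.2, -0.0]
gripper_width: 0.699
grasp_force: 0.0
```

Run:
```python
from h import *
import cv2
t=get_image('top');si=get_image('side')
cv2.imwrite('pics/f.png',np.hstack([cv2.resize(t[100:340,140:520],(475,300)),cv2.resize(si[160:360,220:430],(315,300))])[:,:,::-1])
```

```text
(no output)
```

View pics/f.png

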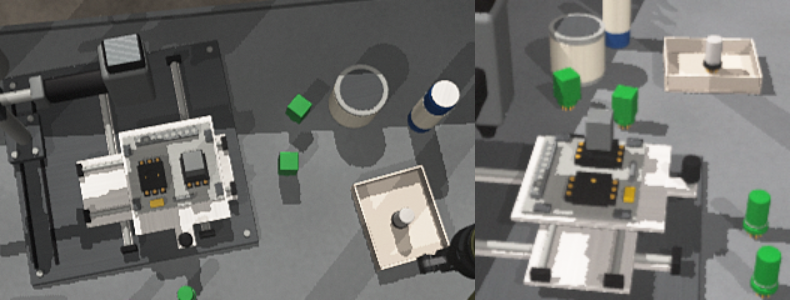

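The can relay stands upright in the tray (crop (403,217)). The square relay is still plugged in, the carrier is at the front, and nothing else has moved. Handing in.

```bash
python3 -c "
from bench import *
print(close_job())"
```

```text
the job is handed in; nothing more can be done
None
```

I held both relays centred under the nose to about 1–2 mm for over 2 s each, drew the carrier out to its front stop and stood the round relay upright in the white tray; the job was handed in at about 24 s and no verdict came back.

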